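# Fit the last foot to an upturned printer stand

## Task

One leg of the small upturned printer stand still lacks its foot: take the foot (the plain black cylinder with a steel stem) out of the cardboard packing insert. Its stem fits the bore tightly, so lean the foot clearly (about 10 degrees) and let one edge of the stem's tip enter the bore of the empty leg first, then straighten it, let the stem slide in and press it down against the stiff plug in the bore until it is fully home, its shoulder flat on the leg; then let go. Leave the castor, the flat end cap, the tape measure and the white tub where they are.

Things in the scene. Friction and masses are not known exactly. Their poses are not given: they have to be found in the camera images.
- foot: the loose foot: black plastic cylinder, 32 mm across and 40 mm tall, with a steel stem 16 mm across and 45 mm long below, flat-ended; 0.1 to 0.16 kg. Origin at the centre of the shoulder (underside of the black cylinder), z up its axis: black part 0 to +40 mm, stem 0 to -45 mm. Starts stem down in one (varies) of the insert's 24 mm holes, shoulder on the insert's top, 4 mm of play each way
- foot_tip (a point): centre of the flat lower end of the foot's stem, 45 mm below the shoulder; axes as the foot's
- leg_mouth (a point): centre of the mouth of the bore in the top end of the empty leg, 108 mm above the bench; z up along the bore, x and y along the leg's sides. The bore is 17 mm across (1 mm wider than the stem), sharp-edged, deeper than the stem is long. A stem leaning 10 degrees goes in only about 7 mm before it jams
- leg_open: the empty leg: fixed grey steel post, 40 mm square, 90 mm tall, at any one of the stand's four corners; origin at its foot on the board. A white plug 14 mm across lies 33 mm down its bore: it bears the foot's weight, gives way to a push of about 5 N and stays where it is left; the last 12 mm of the stem push it down
- stand: the stand's fixed wooden board, lying face down on the bench: 180 x 300 x 18 mm, origin at the centre of its underside, x along the short side. Four legs 90 mm tall stand on it at x = +-65, y = +-125 mm; the other three already carry such feet, up to 148 mm above the bench
- tray: the fixed cardboard packing insert, 100 x 240 x 55 mm, origin at the centre of its underside; its three holes lie in a row along its y at -80, 0 and +80 mm
- castor: bystander: castor with a steel fork and a 44 mm rubber wheel standing in another hole of the insert, its top 58 mm above the insert; origin on the insert's top
- cap: bystander: flat grey end cap, 38 mm across and 12 mm high, in the third hole of the insert; origin on the insert's top
- tape: bystander: yellow tape measure, 68 x 34 x 62 mm, on the bench beyond the stand; origin at its underside
- tub: bystander: closed white tub, 84 mm across and 105 mm tall, on the bench; origin at its underside
Things that resemble listed ones, but are neither listed nor needed, are in the scene too. Leave any yellow look-alike of the foot alone.

How it is judged:
By the outcome, as a careful person would: the job done as asked, in the order asked, and still so for the second after the job is handed in, with the robot touching nothing.
It also fails if it takes over 51 s, if anything falls off the work surface, if the arm or the gripper's body presses on something with over 40 N, if the wrist force passes 120 N, or if a joint passes its speed limit or range.

## Robot

A 7-joint arm with a two-finger parallel gripper is mounted at the origin on the work surface. World frame = base frame: x ahead of the robot, y to its left, z up, the work surface at z = 0. Lengths are in m, angles in rad, forces in N, time in s.
With the tool pointing down it reaches from about 0.4 to 0.85 m from the base axis. Payload 10.4 kg.
Tool frame: the origin (TCP) lies on the centre line of the jaws, within the pads' length; the fingertips stand 14 mm ahead of it and the grasp point (between the pads) lies 5 mm behind it (manip.tip_reach is the distance from the TCP to the fingertips, in m); z points along the fingers, y is the line along which they close (so a half turn about z gives the same grasp; the last joint's range is limited). The gripper opens to 85 mm and grips with 20 to 120 N. Pads are 22 mm wide; open, the fingers measure 114 mm over their backs; the gripper's body (76 mm by 85 mm) begins 54 mm behind the grasp point. The pads swing forward as they close: fully open they stand 13 mm farther back than shut.
Start: joints at [1.244, 0.332, -0.065, 1.46, 0.022, 1.35, -0.088], TCP at [0.187, -0.596, 0.221] pointing down, gripper open.
Joint ranges: [-2.6, 2.6], [-0.5, 2.12], [-1.47, 1.34], [0.16, 2.42], [-1.27, 4.41], [0.06, 2.06], [-2.6, 2.6]. Speed limits (rad/s): [2.22, 2.22, 2.79, 2.79, 3.14, 3.14, 3.14].

## Interface

Orientations are given as a unit quaternion [x, y, z, w].
In Python, from workcell import manip gives the robot as it stands.
- The arm moves only by the shell command python3 -m pendant 'ROWS' [FORCE]. ROWS is JSON, a list of rows, each a list of 7 numbers: the shift along the tool's x, y, z in units of 50 mm (1.0 is 50 mm), then the turn, a rotation vector about the tool's x, y, z in units of 8 degrees (1.0 is 8 degrees), then the opening, from -1 (shut) to 1 (fully open), so that 0 is half open. In form: [[dx, dy, dz, ax, ay, az, jaw], ...]. A call has exactly 10 rows; each row is the pose to reach, as a shift and turn from the pose commanded when the call began, along the tool's axes at that moment; what a row does not reach only later rows make up. A row lasts 1/8 s, in which the tool goes at most 62.5 mm and 10.7 degrees, less where a joint would pass 70% of its speed; a pose out of reach is approached as far as the arm can. A call with a gripper value outside its range is refused whole. The fingers move at their own pace and stop on an object; FORCE is the grip in N (left out, the last holds). Time passes only in rows, so rows that repeat a pose let the fingers close, or fill a call up. It gives the time, the measured TCP pose, the force, the opening and the grip force at its end, in the units of the state.
- manip.get_obs(): the state, without advancing time (a new reading comes with each control period).
- manip.camera(name): name is "scene" or "top" or "wrist"; returns (picture, depth): 400x640x3 uint8, red, green, blue; 400x640 float32, m along the optical axis (not along the pixel's ray), 0 where there is no reading.
- manip.get_calibration(name): a dict with "fx", "fy", "cx", "cy" (pixels), "xyz" and "orientation" of the camera in the world. Camera axes: x right, y up, looking along -z (the intrinsics and any distortion apply to the point x, -y, -z); pixel columns grow to the right and rows downward; lengths in m; the calibration is good to about 2 mm. The wrist camera is an equidistant fisheye: a pixel r from the principal point sees the ray r / f radians off the axis. A picture is of the moment at which its call begins: read the wrist's pose just before it. get_calibration takes no time and is no camera call; for the wrist camera it gives the pose at the moment of the call.
- manip.hand_in(): hands the job in; it is judged then, once.
Trained networks look in the newest picture that a camera, given by its name, has taken for a name from the list of things; names that differ only in an ending like _2 or _b are one class to them, and where a whole thing is asked for, a point or a joint stands for the part that bears it (a point fixed in the world has none). Each returns a list of dicts, best first, with "p" (0 to 1); they miss things now and then, are a little off and sometimes report something else, mostly with a low value. They report only what shows in the picture. A call takes as long as a camera call. They do not tell look-alikes from the thing itself.
- manip.find_in(thing, camera): "box" ([left, top, right, bottom] in pixels, round what is visible of it).
- manip.trace(thing, camera): "pixels" (400x640 bool, what is visible of it) and "box" ([left, top, right, bottom] in pixels, round what is visible of it).
- manip.tip_of(thing, camera): "pixel" ([column, row] in pixels: a listed point, or the origin of a listed thing).
The state is a dict: "clock": time; "joint_pos": joint angles; "joint_velocities": joint speeds; "tau": joint torques, N m; "position": TCP position; "ee_rot": TCP orientation; "ft_force": force on the tool from outside, world axes, zero at the start; "torque": the same for the moment, N m; "grip_width": opening from 0.0 (shut) to 1.0 (fully open); "grasp_force": force on a finger pad.
Only numpy, scipy, OpenCV 4.12 (cv2) and the standard library are available. Lean on these libraries where they do the work, as an engineer would, in place of code of your own. Each camera call takes 0.05 s, during which the arm holds its last target. There are 200 camera calls.

## Working session

There is one attempt and no reset: what is moved stays moved. The work goes in short steps, Python scripts to look and compute and a shell command to move; the robot and the scene stay as the last step left them, time stands still between calls to the robot, and variables do not carry over. Pictures are saved under pics/ and viewed, at most 10 in all, crops included, and the job is handed in when it is done.

```bash
mkdir -p pics; ls; python3 - <<'E'
from workcell import manip
import cv2,numpy as np
for c in ("scene","top"):
    im,d=manip.camera(c)
    cv2.imwrite(f"pics/{c}0.png",im[:,:,::-1])
    np.savez(f"{c}0.npz",im=im,d=d)
    k=manip.get_calibration(c);print(c,k)
    for t in ("foot","leg_open","leg_mouth","tray","castor","cap","tape","tub","stand"):
        r=manip.tip_of(t,c); print(t,[(np.round(q['pixel']).tolist(),round(q['p'],2)) for q in r[:4]])
o=manip.get_obs();print({k:np.round(v,3).tolist() for k,v in o.items()}, manip.tip_reach)
E
```

```text
pics
scene {'fx': 500.26409674686244, 'fy': 500.26409674686244, 'cx': 321.4702609062091, 'cy': 200.9161911086658, 'xyz': array([ 1.46255181, -0.22284252,  0.73022432]), 'orientation': array([0.35149423, 0.26676653, 0.54950781, 0.70945655])}
foot [([209.0, 193.0], 0.64), ([263.0, 219.0], 0.59)]
leg_open [([431.0, 199.0], 0.59)]
leg_mouth [([437.0, 170.0], 0.78), ([198.0, 280.0], 0.44)]
tray [([215.0, 215.0], 0.65)]
castor [([173.0, 197.0], 0.55)]
cap [([247.0, 192.0], 0.42)]
tape [([352.0, 269.0], 0.68)]
tub [([199.0, 279.0], 0.64)]
stand [([372.0, 194.0], 0.81)]
top {'fx': 364.3492457369254, 'fy': 364.3492457369254, 'cx': 316.3901612678608, 'cy': 196.32748127148474, 'xyz': array([ 0.48447541, -0.03472235,  1.00433933]), 'orientation': array([-0.05839418,  0.05395287,  0.7083885 , -0.70133083])}
foot [([397.0, 233.0], 0.54), ([358.0, 193.0], 0.49)]
leg_open [([204.0, 203.0], 0.84)]
leg_mouth [([200.0, 196.0], 0.92)]
tray [([390.0, 232.0], 0.59)]
castor [([429.0, 236.0], 0.68), ([210.0, 202.0], 0.24)]
cap [([362.0, 232.0], 0.64)]
tape [([301.0, 145.0], 0.94), ([364.0, 233.0], 0.25)]
tub [([403.0, 167.0], 0.6)]
stand [([255.0, 228.0], 0.76)]
{'clock': 1.0, 'joint_pos': [1.244, 0.332, -0.065, 1.46, 0.022, 1.35, -0.088], 'joint_velocities': [0.001, 0.002, -0.001, -0.0, 0.0, -0.0, 0.001], 'tau': [0.0, -62.523, 0.049, -39.183, 0.016, 0.002, -0.0], 'position': [0.187, -0.596, 0.221], 'ee_rot': [0.988, 0.151, 0.0, 0.0], 'ft_force': [0.303, 0.448, -0.319], 'torque': [0.006, -0.029, 0.014], 'grasp_force': 0.0, 'grip_width': 1.004} 0.014
```

View both.

View pics/scene0.png

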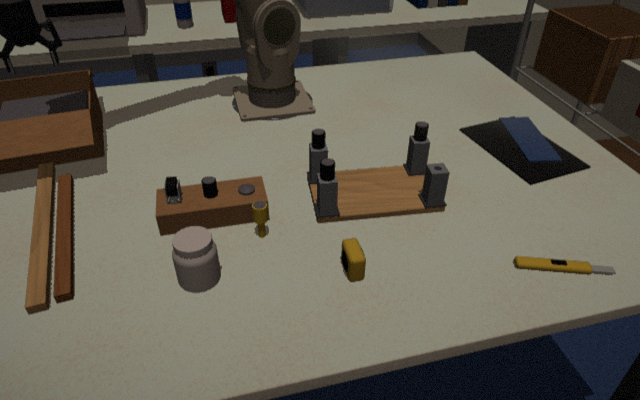

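View pics/top0.png

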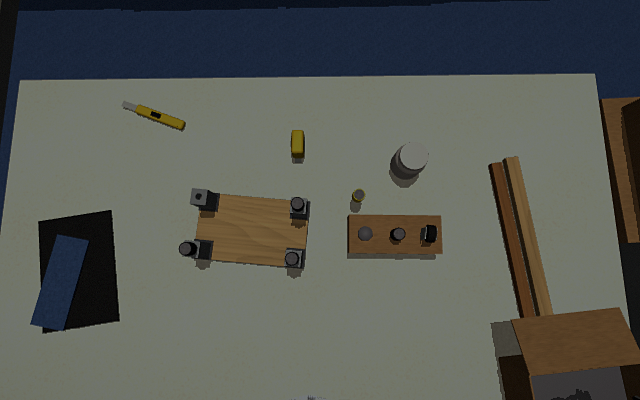

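```bash
cat > h.py <<'E'
from workcell import manip
import numpy as np, cv2
from scipy.spatial.transform import Rotation as R
def ray(cam,px,k=None):
    k=k or manip.get_calibration(cam); u,v=px
    x,y=(u-k['cx'])/k['fx'],(v-k['cy'])/k['fy']
    if cam=='wrist':
        r=np.hypot(x,y); s=np.sin(r)/r if r>1e-9 else 1; d=np.array([x*s,-y*s,-np.cos(r)])
    else: d=np.array([x,-y,-1.])
    return np.array(k['xyz']),R.from_quat(k['orientation']).apply(d)
def at_z(cam,px,z,k=None):
    o,d=ray(cam,px,k); return o+d*(z-o[2])/d[2]
def pose():
    o=manip.get_obs(); return np.array(o['position']),R.from_quat(o['ee_rot']),o
def cmd(target,yaw_y=None):
    """shift in tool axes, 50mm units; yaw_y = wanted world heading of tool y (deg), tool down"""
    p,r,o=pose(); print('shift',np.round(r.inv().apply(np.array(target)-p)/.05,2))
    if yaw_y is not None:
        a=np.radians(yaw_y); y=[np.cos(a),np.sin(a),0]; z=[0,0,-1]; x=np.cross(y,z)
        t=R.from_matrix(np.c_[x,y,z]); print('turn',np.round((r.inv()*t).as_rotvec(degrees=True)/8,2))
E
python3 - <<'E'
from h import *
d=np.load('scene0.npz');t=np.load('top0.npz')
def top(cam,px,z): return np.round(at_z(cam,px,z)*1000,1)
print('leg mouth top',top('top',(198.5,196.5),.108),'scene',top('scene',(437,170),.108))
print('foot top face: top',top('top',(398.5,233),.095),'scene',top('scene',(209,181),.095))
print('shoulder tip', top('top',(397,233),.055),top('scene',(209,193),.055))
print('castor',top('top',(430,233),.1),'cap',top('top',(365,233.5),.067))
print('tray corners',[top('top',p,.055)[:2] for p in ((349,216),(441,215),(442,253),(348,253))])
print('feet tops',[top('top',p,.148)[:2] for p in ((297,204),(291.5,257.5),(187.5,248))])
print('tub',top('top',(412,157),.105),'yellow',top('top',(359,194),.07))
im=t['im'][175:265,180:450]; cv2.imwrite('pics/topcrop.png',cv2.convertScaleAbs(cv2.resize(im,None,fx=2.9,fy=2.9,interpolation=3)[:,:,::-1],alpha=1.5))
im=d['im'][140:240,150:280]; cv2.imwrite('pics/scrop.png',cv2.convertScaleAbs(cv2.resize(im,None,fx=5,fy=5,interpolation=3)[:,:,::-1],alpha=1.5))
k=manip.get_calibration('wrist');p,r,o=pose()
print('wristcam in tool',np.round(r.inv().apply(k['xyz']-p),4),(r.inv()*R.from_quat(k['orientation'])).as_matrix().round(3).tolist(),k['fx'],k['cx'],k['cy'])
E
```

```text
leg mouth top [631.  264.6 108. ] scene [637.  264.1 108. ]
foot top face: top [ 536.  -232.7   95. ] scene [ 537.9 -229.4   95. ]
shoulder tip [ 538.3 -237.6   55. ] [ 526.8 -233.6   55. ]
castor [ 534.9 -309.3  100. ] cap [ 537.1 -153.1   67. ]
tray corners [array([ 583.8, -114.2]), array([ 584. , -354.4]), array([ 486. , -350.7]), array([ 488.2, -109.4])]
feet tops [array([603.9,  16.2]), array([478.8,  29.1]), array([502.9, 271.9])]
tub [ 727.3 -273.5  105. ] yellow [ 639.3 -140.3   70. ]
wristcam in tool [ 6.54e-02  1.00e-04 -1.52e-01] [[0.0, 0.965, 0.262], [1.0, -0.0, -0.001], [-0.001, 0.262, -0.965]] 309.70691628693146 320.7784458348182 199.27177623506338
```

View pics/scrop.png

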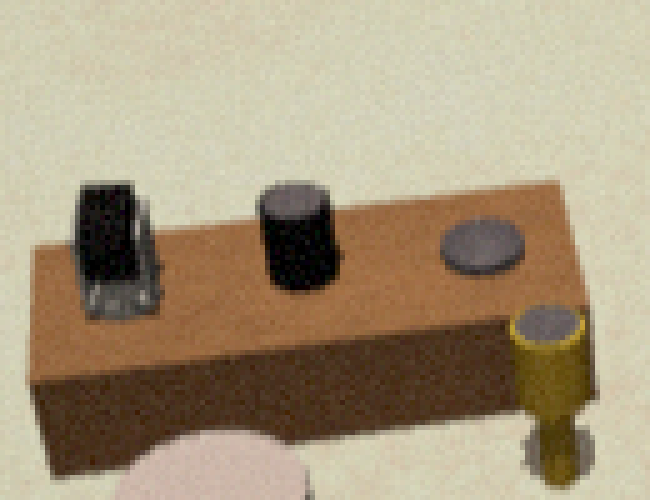

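The candidates are a black cylinder in the middle hole at scene (209,187), a yellow look-alike on the bench at (260,213), and the castor at (173,190). The enlarged crop confirms the plain black cylinder in the middle hole as the foot. The empty leg is the one with the open bore, at scene (437,170) and top (199,196).

```bash
python3 - <<'E'
from h import *
cmd([.537,-.232,.18],0)
E
```

```text
shift [ 8.86 -4.86  0.83]
turn [ 0.    0.   -9.07]
```

```bash
python3 -m pendant '[[1,-0.5,0,0,0,-1,1],[2,-1,0,0,0,-2,1],[3,-1.5,0,0,0,-3,1],[4,-2,0,0,0,-4,1],[5,-2.6,0,0,0,-5,1],[6,-3.2,0.2,0,0,-6,1],[7,-3.8,0.4,0,0,-7,1],[8,-4.4,0.6,0,0,-8,1],[8.86,-4.86,0.83,0,0,-9.07,1],[8.86,-4.86,0.83,0,0,-9.07,1]]' 60
python3 - <<'E'
from h import *
im,d=manip.camera('wrist');cv2.imwrite('pics/w1.png',cv2.convertScaleAbs(im[:,:,::-1],alpha=1.5))
k=manip.get_calibration('wrist')
r=manip.trace('foot','wrist')
for q in r[:3]:
    print(q['p'],q['box'],np.round(at_z('wrist',((q['box'][0]+q['box'][2])/2,(q['box'][1]+q['box'][3])/2),.08,k),4))
p,_,o=pose();print(p)
E
```

```text
clock: 2.25
position: [0.539, -0.2274, 0.179]
ee_rot: [0.704, 0.71, 0.001, -0.001]
ft_force: [-0.5, -0.8, 0.7]
grip_width: 1.0
grasp_force: 0.0
0.9 [404.5, 76.2, 458.5, 112.7] [ 0.6291 -0.1419  0.08  ]
0.8 [295.4, 180.1, 336.9, 226.3] [ 0.5332 -0.2361  0.08  ]
0.37 [517.9, 0.3, 559.5, 8.8] [ 0.7511 -0.0334  0.08  ]
[ 0.53693351 -0.23207702  0.17974326]
```

View pics/w1.png

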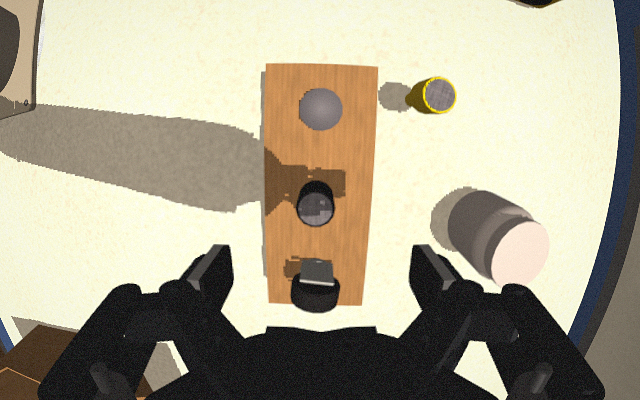

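The wrist view shows the foot at (316,205) between the cap (321,108) and the castor (316,290). The yellow look-alike is at (437,95).

```bash
python3 - <<'E'
from h import *
t=at_z('wrist',(315.5,209),.095); print(t)
cmd([t[0],t[1],.075],0)
E
```

```text
[ 0.53204941 -0.23870708  0.095     ]
shift [-0.13 -0.1   2.09]
turn [-0.    0.   -0.01]
```

```bash
python3 -m pendant '[[-0.08,-0.08,0.3,0,0,0,1],[-0.08,-0.08,0.6,0,0,0,1],[-0.08,-0.08,1,0,0,0,1],[-0.08,-0.08,1.4,0,0,0,1],[-0.08,-0.08,1.75,0,0,0,1],[-0.08,-0.08,2.09,0,0,0,1],[-0.08,-0.08,2.09,0,0,0,1],[-0.08,-0.08,2.09,0,0,0,-0.2],[-0.08,-0.08,2.09,0,0,0,-1],[-0.08,-0.08,2.09,0,0,0,-1]]' 60
python3 -m pendant '[[0,0,0,0,0,0,-1],[0,0,0,0,0,0,-1],[0,0,0,0,0,0,-1],[0,0,-0.3,0,0,0,-1],[0,0,-0.7,0,0,0,-1],[0,0,-1.2,0,0,0,-1],[0,0,-1.8,0,0,0,-1],[0,0,-2.4,0,0,0,-1],[0,0,-3,0,0,0,-1],[0,0,-3,0,0,0,-1]]' 60
python3 - <<'E'
from h import *
im,d=manip.camera('wrist');cv2.imwrite('pics/w2.png',cv2.convertScaleAbs(im[:,:,::-1],alpha=1.5))
k=manip.get_calibration('wrist')
for c in ('foot','foot_tip'): print(manip.tip_of(c,'wrist')[:2])
p,r,o=pose();print(p,r.as_quat(),o['grip_width'],o['ft_force'])
E
```

```text
clock: 3.6
position: [0.5334, -0.2361, 0.076]
ee_rot: [0.707, 0.707, 0.0, 0.001]
ft_force: [0.7, -0.0, 0.7]
grip_width: 0.378
grasp_force: 0.6
clock: 4.85
position: [0.5343, -0.2362, 0.2292]
ee_rot: [0.707, 0.707, 0.001, 0.003]
ft_force: [0.1, -0.4, -0.4]
grip_width: 0.337
grasp_force: 59.5
[{'pixel': [321.2, 225.3], 'p': 0.75}, {'pixel': [411.4, 89.8], 'p': 0.67}]
[{'pixel': [326.1, 203.8], 'p': 0.59}, {'pixel': [405.6, 91.5], 'p': 0.56}]
[ 0.5326027  -0.23590209  0.2251047 ] [ 7.07295290e-01  7.06918144e-01 -2.05603281e-04 -2.60346373e-04] 0.33941506918720354 [-0.31656539  0.41626986 -1.71188322]
```

View pics/w2.png

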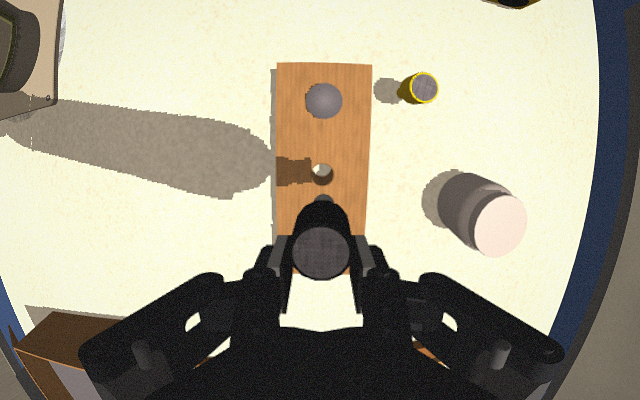

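The foot is held, with its top face at (321,252) and its stem tip near (323,201). The hole it came from, at (322,172), is empty. I'll carry it to the leg now.

```bash
python3 -m pendant '[[0.7,0.15,-0.5,0,0,0,-1],[1.8,0.4,-0.5,0,0,0,-1],[2.9,0.65,-0.5,0,0,0,-1],[4,0.9,-0.5,0,0,0,-1],[5.1,1.15,-0.5,0,0,0,-1],[6.2,1.4,-0.5,0,0,0,-1],[7.3,1.65,-0.5,0,0,0,-1],[8.3,1.85,-0.5,0,0,0,-1],[9.1,2.03,0,0,0,0,-1],[9.1,2.03,0.6,0,0,0,-1]]'
python3 - <<'E'
from h import *
manip.camera('top')
im,d=manip.camera('wrist')
k=manip.get_calibration('wrist');p,r,o=pose()
cv2.imwrite('pics/w3.png',cv2.convertScaleAbs(cv2.resize(im[100:300,220:420],None,fx=3,fy=3,interpolation=3)[:,:,::-1],alpha=1.6))
np.savez('w3.npz',im=im,d=d,p=p,q=r.as_quat(),kx=k['xyz'],ko=k['orientation'])
for c in ('leg_mouth','foot_tip'): print(c,[(q['pixel'],q['p']) for q in manip.tip_of(c,'wrist')[:2]])
print(p,r.as_quat(),o['grip_width'])
E
```

```text
clock: 6.25
position: [0.6334, 0.2238, 0.1936]
ee_rot: [0.705, 0.709, 0.0, -0.001]
ft_force: [0.4, -1.2, -1.1]
grip_width: 0.338
grasp_force: 59.6
leg_mouth [([320.5, 144.9], 0.88), ([320.9, 133.9], 0.74)]
foot_tip [([323.4, 205.4], 0.58), ([322.0, 224.2], 0.34)]
[0.63260489 0.21860647 0.19053011] [ 0.70673526  0.70746763 -0.0034829  -0.00164371] 0.33483293665670893
```

View pics/w3.png

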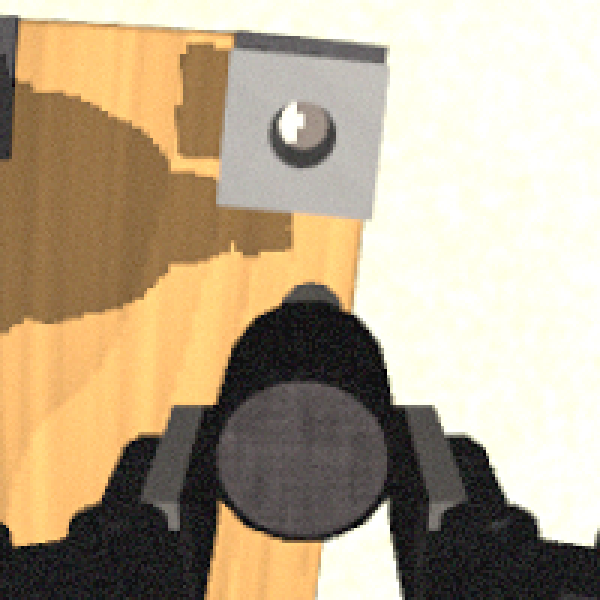

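The crop shows the bore of the empty leg at full-image (321,144.7), with the plug bright inside it. The stem tip's near edge is at (323.3,194.3) and the foot's top face is centred at (320.7,253).

```bash
python3 - <<'E'
from h import *
f=np.load('w3.npz');k=manip.get_calibration('wrist');p,r,o=pose()
print('now',p,r.as_quat(),'then cam',f['kx'],'now cam',k['xyz'])
k1=dict(k);k1['xyz']=f['kx'];k1['orientation']=f['ko']
r0=R.from_quat(f['q']);p0=f['p']
def tool(px,z):
    o,d=ray('wrist',px,k1); o=r0.inv().apply(o-p0);d=r0.inv().apply(d); return np.round((o+d*(z-o[2])/d[2])*1000,1)
print('tip edge',tool((323.3,194.3),.0655),'face centre',tool((320.7,253),-.0195))
print('face L,R',tool((292.5,253),-.0195),tool((349,253),-.0195))
m=at_z('wrist',(321,144.6),.108,k1);print('mouth',m, 'tool',r0.inv().apply(m-p0)*1000)
print('corners',[np.round(at_z('wrist',(220+a/3,100+b/3),.108,k1)[:2]*1000,1) for a,b in((236,46),(387,64),(372,219),(217,205))])
E
```

```text
now [0.63461105 0.21810511 0.19505526] [ 7.07544052e-01  7.06668739e-01 -8.19258200e-04 -1.91284907e-04] then cam [0.63291824 0.28490585 0.34240694] now cam [0.63419023 0.28412793 0.34702427]
tip edge [10.4  1.2 65.5] face centre [  3.6  -0.7 -19.5]
face L,R [  3.5 -14.  -19.5] [  3.6  12.7 -19.5]
mouth [0.6314972  0.26332162 0.108     ] tool [44.93048396 -0.46330518 82.41921887]
corners [array([614.7, 285.6]), array([652.5, 281.2]), array([649.2, 241.5]), array([609.5, 245.1])]
```

```bash
python3 - <<'E'
from h import *
f=np.load('w3.npz');d=f['d'];k=manip.get_calibration('wrist')
r0=R.from_quat(f['q']);p0=f['p'];rc=R.from_quat(f['ko'])
def pt(px):
    u,v=px;dep=float(np.median(d[int(v)-1:int(v)+2,int(u)-1:int(u)+2]))
    k1=dict(k);k1['orientation']=[0,0,0,1];k1['xyz']=[0,0,0];_,q=ray('wrist',px,k1); q=q*dep/-q[2]
    w=rc.apply(q)+f['kx'];return dep,np.round(w*1000,1),np.round(r0.inv().apply(w-p0)*1000,1)
for n,px in dict(face=(321,253),face2=(310,240),face3=(321,270),tip=(323,197),legtop=(305,135),legtop2=(338,160),plug=(324,141),board=(280,190)).items(): print(n,*pt(px))
# grow foot in depth: columns of tip region
for v in range(190,232,2): print(v,np.round(d[v,300:346:3]*1000).astype(int).tolist())
E
```

```text
face 0.1445683240890503 [632.2 222.1 209.7] [  3.5  -0.5 -19.2]
face2 0.14329785108566284 [627.1 228.6 209.3] [ 10.   -5.7 -18.8]
face3 0.14754925668239594 [632.2 212.7 209.2] [ -5.9  -0.5 -18.7]
tip 0.2150762379169464 [633.1 229.4 134.6] [10.9  0.9 55.9]
legtop 0.22861462831497192 [619.5 270.7 109.3] [ 52.3 -12.5  81.2]
legtop2 0.2328963279724121 [644.4 251.8 109.9] [33.4 12.4 80.5]
plug 0.2624950706958771 [633.9 263.5  76. ] [ 45.2   2.1 114.4]
board 0.33237946033477783 [586.8 206.4  19.6] [-11.7 -44.6 171.3]
190 [333, 333, 332, 331, 333, 333, 332, 332, 333, 333, 332, 333, 332, 336, 351, 351]
192 [332, 334, 333, 333, 334, 332, 333, 334, 333, 334, 335, 334, 333, 335, 350, 352]
194 [333, 334, 334, 334, 333, 334, 332, 334, 225, 334, 334, 334, 333, 352, 351, 352]
196 [335, 333, 334, 334, 334, 333, 221, 218, 219, 219, 225, 333, 334, 352, 354, 353]
198 [335, 334, 334, 334, 334, 226, 218, 215, 215, 217, 221, 335, 335, 353, 353, 353]
200 [334, 336, 335, 336, 336, 219, 211, 210, 208, 178, 215, 335, 335, 351, 353, 354]
202 [337, 336, 334, 335, 179, 174, 175, 173, 174, 173, 175, 225, 336, 354
[... 501 characters left out ...]
 158, 160, 167, 173]
216 [169, 160, 157, 154, 151, 151, 151, 150, 150, 151, 152, 155, 157, 159, 164, 171]
218 [162, 155, 152, 150, 148, 148, 148, 147, 147, 147, 149, 151, 153, 155, 159, 166]
220 [156, 151, 151, 146, 144, 144, 143, 143, 143, 144, 145, 147, 148, 151, 156, 161]
222 [153, 148, 147, 145, 142, 143, 143, 142, 143, 142, 143, 146, 147, 149, 153, 159]
224 [148, 146, 144, 143, 142, 142, 143, 141, 143, 142, 141, 143, 144, 145, 150, 155]
226 [148, 143, 142, 141, 142, 142, 142, 143, 143, 143, 142, 142, 143, 144, 146, 153]
228 [143, 143, 143, 143, 142, 141, 142, 142, 141, 141, 142, 142, 143, 142, 144, 149]
230 [143, 143, 142, 141, 142, 141, 142, 141, 142, 142, 141, 142, 142, 143, 143, 144]
```

```bash
cat > meas.py <<'E'
from h import *
p,r,o=pose();k=manip.get_calibration('wrist')
im,d=manip.camera('wrist')
v,u=np.mgrid[0:400,0:640].astype(float)
x,y=(u-k['cx'])/k['fx'],(v-k['cy'])/k['fy'];a=np.hypot(x,y)+1e-9
dirs=np.stack([x/a*np.tan(a),-y/a*np.tan(a),-np.ones_like(x)],-1)
W=R.from_quat(k['orientation']).apply((dirs*d[...,None]).reshape(-1,3))+k['xyz']
T=r.inv().apply(W-p).reshape(400,640,3)*1000; W=W.reshape(400,640,3)*1000
near=(abs(W[...,0]-632)<35)&(abs(W[...,1]-264)<35)&(abs(W[...,2]-109)<6)
c=max(cv2.findContours(near.astype(np.uint8),0,2)[0],key=cv2.contourArea)
z=np.median(W[near][:,2]);print('leg z',z)
P=np.array([at_z('wrist',q[0],.108,k)[:2]*1000 for q in c]).astype(np.float32)
rect=cv2.minAreaRect(P);print('leg',rect)
m=np.array([*rect[0],108]);print('mouth tool',r.inv().apply(m-p*1000).round(2))
s=(T[...,2]>30)&(T[...,2]<75)&(abs(T[...,1])<20)&(abs(T[...,0])<25)
print('stem axis y by z, x front:')
for z0 in range(45,70,5):
    q=T[s&(abs(T[...,2]-z0)<2.5)]
    if len(q)>4: print(z0,len(q),'y',q[:,1].min().round(1),q[:,1].max().round(1),'x',np.percentile(q[:,0],95).round(1))
f=(T[...,2]<-14)&(T[...,2]>-24)&(abs(T[...,1])<25)&(abs(T[...,0]-3)<25)
q=T[f];print('face',q.min(0),q.max(0),np.median(q,0))
vv,uu=np.where(s);print('tip rows',vv.min(),'cols at tip',[(int(uu[vv==i].min()),int(uu[vv==i].max())) for i in range(vv.min(),vv.min()+7)])
print(p,r.as_quat().round(4))
cv2.imwrite('pics/w4.png',cv2.convertScaleAbs(cv2.resize(im[100:300,220:420],None,fx=3,fy=3,interpolation=3)[:,:,::-1],alpha=1.6))
E
python3 meas.py
```

```text
leg z 107.55046338289765
leg ((630.4879150390625, 265.7776794433594), (40.2418212890625, 40.2491455078125), 84.87117767333984)
mouth tool [47.74 -4.06 87.02]
stem axis y by z, x front:
50 11 y -2.5 5.0 x 10.8
55 30 y -4.7 7.2 x 11.0
60 38 y -5.5 7.3 x 11.0
65 21 y -5.6 8.9 x 10.7
face [-12.35471782 -24.98543281 -23.9892965 ] [ 19.21608226  24.85373073 -14.01642324] [  5.87377953  -0.5645506  -18.7720454 ]
tip rows 194 cols at tip [(322, 324), (318, 329), (316, 330), (315, 331), (315, 331), (314, 332), (314, 332)]
[0.63461105 0.21810511 0.19505526] [ 7.075e-01  7.067e-01 -8.000e-04 -2.000e-04]
```

```bash
python3 -m pendant '[[0.15,-0.05,0,-0.2,0,0,-1],[0.3,-0.1,0,-0.4,0,0,-1],[0.5,-0.15,0,-0.6,0,0,-1],[0.65,-0.2,0,-0.85,0,0,-1],[0.8,-0.25,0.1,-1.125,0,0,-1],[0.897,-0.29,0.2,-1.125,0,0,-1],[0.897,-0.29,0.32,-1.125,0,0,-1],[0.897,-0.29,0.32,-1.125,0,0,-1],[0.897,-0.29,0.32,-1.125,0,0,-1],[0.897,-0.29,0.32,-1.125,0,0,-1]]'
python3 - <<'E'
from h import *
p,r,o=pose();k=manip.get_calibration('wrist')
im,d=manip.camera('wrist'); np.savez('w5.npz',im=im,d=d,p=p,q=r.as_quat(),kx=k['xyz'],ko=k['orientation'])
ims,ds=manip.camera('scene'); np.savez('s5.npz',im=ims)
a=cv2.resize(im[120:270,245:395],None,fx=3.3,fy=3.3,interpolation=3);b=cv2.resize(ims[120:220,400:480],None,fx=4.95,fy=4.95,interpolation=3)
cv2.imwrite('pics/w5.png',cv2.convertScaleAbs(np.hstack([a,b[:495,:300]])[:,:,::-1],alpha=1.6))
print(p,r.as_quat().round(4),o['ft_force'],o['torque'])
E
```

```text
clock: 7.75
position: [0.6206, 0.2636, 0.1796]
ee_rot: [0.705, 0.705, 0.056, 0.056]
ft_force: [-1.0, 0.6, -1.6]
grip_width: 0.341
grasp_force: 59.6
[0.62060668 0.26361091 0.1795501 ] [0.7053 0.7046 0.0555 0.0555] [-1.02421888  0.56290395 -1.57558706] [0.02738923 0.2034963  0.01811148]
```

View pics/w5.png

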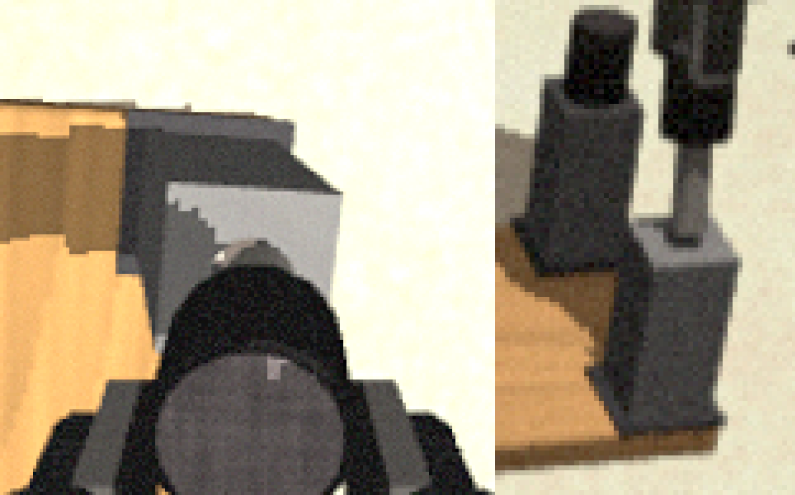

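The left half shows the stem tip at crop (263,240) with part of the bore beside it at (230,250). The right half shows the foot leaning just above the empty leg. I'll work out the offsets from the depth data.

```bash
cat > m5.py <<'E'
from h import *
import sys
f=np.load(sys.argv[1]);d=f['d'];p=f['p'];r=R.from_quat(f['q']);k=manip.get_calibration('wrist');k=dict(k,xyz=f['kx'],orientation=f['ko'])
v,u=np.mgrid[0:400,0:640].astype(float)
x,y=(u-k['cx'])/k['fx'],(v-k['cy'])/k['fy'];a=np.hypot(x,y)+1e-9
D=np.stack([x/a*np.tan(a),-y/a*np.tan(a),-np.ones_like(x)],-1)
W=R.from_quat(k['orientation']).apply((D*d[...,None]).reshape(-1,3))+k['xyz']
T=r.inv().apply(W-p).reshape(400,640,3)*1000; W=W.reshape(400,640,3)*1000
s=(T[...,2]>30)&(T[...,2]<69)&(abs(T[...,1])<12)&(T[...,0]<13)&(T[...,0]>-5)
vv,uu=np.where(s)
for i in range(vv.min(),vv.min()+9): print(i,int(uu[vv==i].min()),int(uu[vv==i].max()))
# leg top and rim pixels, as world xy on z=108
near=(abs(W[...,2]-108.5)<6)&(abs(W[...,0]-632)<32)&(abs(W[...,1]-264)<35)
for row in range(172,206,3):
    c=np.where(near[row])[0]
    if len(c): print('leg row',row,c.min(),c.max(),'gap',[int(q) for q in c[:-1][np.diff(c)>1]],[int(q) for q in c[1:][np.diff(c)>1]], [at_z('wrist',(q,row),.108,k)[:2].round(4).tolist() for q in (c.min()-.5,c.max()+.5)])
E
python3 m5.py w5.npz
```

```text
194 321 324
195 318 329
196 316 330
197 315 331
198 315 331
199 314 332
200 314 332
201 331 332
202 333 334
leg row 175 296 325 gap [300, 319, 322] [302, 321, 324] [[0.6126, 0.2876], [0.6348, 0.2868]]
leg row 178 296 347 gap [] [] [[0.6125, 0.2853], [0.6516, 0.2841]]
leg row 181 295 348 gap [] [] [[0.6118, 0.2831], [0.6524, 0.2818]]
leg row 184 295 347 gap [304] [306] [[0.6117, 0.2809], [0.6516, 0.2795]]
leg row 187 294 347 gap [] [] [[0.6109, 0.2786], [0.6517, 0.2771]]
leg row 190 294 347 gap [302] [304] [[0.6109, 0.2764], [0.6517, 0.2748]]
leg row 193 294 346 gap [315] [325] [[0.6108, 0.2741], [0.651, 0.2725]]
leg row 196 293 346 gap [311] [331] [[0.61, 0.2718], [0.6511, 0.2701]]
leg row 199 293 346 gap [309, 314] [314, 333] [[0.61, 0.2695], [0.6511, 0.2678]]
leg row 202 293 345 gap [308] [335] [[0.6099, 0.2672], [0.6504, 0.2654]]
leg row 205 293 345 gap [299, 304, 306] [301, 306, 340] [[0.6099, 0.2649], [0.6504, 0.263]]
```

```bash
cat > low.py <<'E'
from h import *
p,r,o=pose()
M=np.array([630.4,265.9,108])
tip=np.array([2.9,1.1,65.5])
for n,q in (('low',tip+[0,-8,.1]),('tip',tip),('high',tip+[0,8,-.1])): print(n,'rel mouth (world x,y,z mm)',(p*1000+r.apply(q)-M).round(2))
print('turn from upright',(R.from_quat([.7071068,.7071068,0,0]).inv()*r).as_rotvec(degrees=True).round(2),'F',np.round(o['ft_force'],1),'T',np.round(o['torque'],2),p.round(4))
E
python3 low.py
```

```text
low rel mouth (world x,y,z mm) [-6.47  0.72  5.64]
tip rel mouth (world x,y,z mm) [1.41 0.71 6.99]
high rel mouth (world x,y,z mm) [9.3  0.7  8.34]
turn from upright [-9.01  0.    0.05] F [-0.  -0.6 -0.6] T [0.   0.21 0.02] [0.6205 0.2637 0.1795]
```

```bash
python3 -m pendant '[[-0.014,-0.01,0.02,0,0,0,-1],[-0.014,-0.016,0.05,0,0,0,-1],[-0.014,-0.022,0.08,0,0,0,-1],[-0.014,-0.026,0.1,0,0,0,-1],[-0.014,-0.03,0.12,0,0,0,-1],[-0.014,-0.033,0.14,0,0,0,-1],[-0.014,-0.035,0.158,0,0,0,-1],[-0.014,-0.035,0.158,0,0,0,-1],[-0.014,-0.035,0.158,0,0,0,-1],[-0.014,-0.035,0.158,0,0,0,-1]]'; python3 low.py
```

```text
clock: 9.1
position: [0.6198, 0.2631, 0.1713]
ee_rot: [0.705, 0.705, 0.055, 0.056]
ft_force: [-0.5, -0.1, -1.1]
grip_width: 0.339
grasp_force: 59.6
low rel mouth (world x,y,z mm) [-7.19  0.1  -2.56]
tip rel mouth (world x,y,z mm) [ 0.7   0.1  -1.21]
high rel mouth (world x,y,z mm) [8.58 0.09 0.14]
turn from upright [-9.   -0.01  0.03] F [-0.5 -0.1 -1.1] T [-0.06  0.26 -0.03] [0.6198 0.2631 0.1713]
```

```bash
python3 -m pendant '[[0,-0.008,0,0,0,0,-1],[0,-0.009,0.005,0,0,0,-1],[0,-0.01,0.01,0,0,0,-1],[0,-0.011,0.015,0,0,0,-1],[0,-0.012,0.02,0,0,0,-1],[0,-0.013,0.025,0,0,0,-1],[0,-0.013,0.03,0,0,0,-1],[0,-0.013,0.03,0,0,0,-1],[0,-0.013,0.03,0,0,0,-1],[0,-0.013,0.03,0,0,0,-1]]'; python3 low.py
```

```text
clock: 10.35
position: [0.6194, 0.2631, 0.1697]
ee_rot: [0.705, 0.705, 0.055, 0.056]
ft_force: [0.3, -0.8, -2.0]
grip_width: 0.338
grasp_force: 59.6
low rel mouth (world x,y,z mm) [-7.57  0.14 -4.14]
tip rel mouth (world x,y,z mm) [ 0.32  0.14 -2.79]
high rel mouth (world x,y,z mm) [ 8.2   0.13 -1.44]
turn from upright [-9.   -0.    0.03] F [ 0.3 -0.8 -2. ] T [-0.01  0.28  0.01] [0.6194 0.2631 0.1697]
```

```bash
python3 -m pendant '[[0,0.022,0,0.13,0,0,-1],[0,0.044,0,0.26,0,0,-1],[0,0.067,0.001,0.4,0,0,-1],[0,0.09,0.002,0.53,0,0,-1],[0,0.114,0.003,0.66,0,0,-1],[-0.001,0.138,0.005,0.8,0,0,-1],[-0.002,0.162,0.008,0.93,0,0,-1],[-0.003,0.185,0.011,1.06,0,0,-1],[-0.003,0.207,0.014,1.19,0,0,-1],[-0.003,0.207,0.014,1.19,0,0,-1]]'; python3 low.py
```

```text
clock: 11.6
position: [0.63, 0.2629, 0.1704]
ee_rot: [0.707, 0.707, -0.003, -0.003]
ft_force: [-0.3, 0.2, -1.3]
grip_width: 0.34
grasp_force: 59.6
low rel mouth (world x,y,z mm) [-7.94 -0.12 -3.11]
tip rel mouth (world x,y,z mm) [ 0.06 -0.13 -3.09]
high rel mouth (world x,y,z mm) [ 8.06 -0.14 -3.07]
turn from upright [0.55 0.   0.06] F [-0.3  0.2 -1.3] T [0.   0.   0.01] [0.63   0.2629 0.1704]
```

```bash
python3 -m pendant '[[0,0,0.02,0,0,0,-1],[0,0,0.04,0,0,0,-1],[0,0,0.06,0,0,0,-1],[0,0,0.08,0,0,0,-1],[0,0,0.1,0,0,0,-1],[0,0,0.12,0,0,0,-1],[0,0,0.14,0,0,0,-1],[0,0,0.16,0,0,0,-1],[0,0,0.16,0,0,0,-1],[0,0,0.16,0,0,0,-1]]'; python3 low.py
```

```text
clock: 12.85
position: [0.6297, 0.263, 0.1627]
ee_rot: [0.707, 0.707, -0.003, -0.003]
ft_force: [-0.4, 0.8, -1.9]
grip_width: 0.337
grasp_force: 59.6
low rel mouth (world x,y,z mm) [ -8.21  -0.03 -10.86]
tip rel mouth (world x,y,z mm) [ -0.21  -0.03 -10.83]
high rel mouth (world x,y,z mm) [  7.79  -0.04 -10.81]
turn from upright [ 0.51 -0.    0.03] F [-0.4  0.8 -1.9] T [0.02 0.03 0.04] [0.6297 0.263  0.1627]
```

```bash
python3 -m pendant '[[0,0.002,0.04,0,0,0,-1],[0,0.002,0.08,0,0,0,-1],[0,0.002,0.12,0,0,0,-1],[0,0.002,0.16,0,0,0,-1],[0,0.002,0.2,0,0,0,-1],[0,0.002,0.24,0,0,0,-1],[0,0.002,0.28,0,0,0,-1],[0,0.002,0.32,0,0,0,-1],[0,0.002,0.36,0,0,0,-1],[0,0.002,0.36,0,0,0,-1]]'; python3 low.py
```

```text
clock: 14.1
position: [0.6297, 0.2628, 0.1445]
ee_rot: [0.707, 0.707, -0.003, -0.003]
ft_force: [1.4, -0.6, -2.1]
grip_width: 0.336
grasp_force: 59.6
low rel mouth (world x,y,z mm) [ -8.18  -0.16 -29.06]
tip rel mouth (world x,y,z mm) [ -0.18  -0.17 -29.03]
high rel mouth (world x,y,z mm) [  7.82  -0.17 -29.  ]
turn from upright [ 0.51 -0.01  0.04] F [ 1.4 -0.6 -2.1] T [ 0.01 -0.42 -0.02] [0.6297 0.2628 0.1445]
```

```bash
python3 -m pendant '[[0,-0.004,0,-0.03,0,0,-1],[0,-0.008,0,-0.06,0,0,-1],[0,-0.008,0.04,-0.06,0,0,-1],[0,-0.008,0.08,-0.06,0,0,-1],[0,-0.008,0.12,-0.06,0,0,-1],[0,-0.008,0.16,-0.06,0,0,-1],[0,-0.008,0.2,-0.06,0,0,-1],[0,-0.008,0.24,-0.06,0,0,-1],[0,-0.008,0.28,-0.06,0,0,-1],[0,-0.008,0.28,-0.06,0,0,-1]]' 90; python3 low.py
```

```text
clock: 15.35
position: [0.6297, 0.2631, 0.1314]
ee_rot: [0.707, 0.707, 0.0, 0.0]
ft_force: [1.9, -1.2, 5.2]
grip_width: 0.326
grasp_force: 90.0
low rel mouth (world x,y,z mm) [ -7.59   0.12 -42.18]
tip rel mouth (world x,y,z mm) [  0.41   0.11 -42.07]
high rel mouth (world x,y,z mm) [  8.41   0.11 -41.97]
turn from upright [-0.05  0.03  0.05] F [ 1.9 -1.2  5.2] T [-0.15 -0.39 -0.04] [0.6297 0.2631 0.1314]
```

```bash
python3 -m pendant '[[0,0,0.01,0,0,0,-1],[0,0,0.02,0,0,0,-1],[0,0,0.03,0,0,0,-1],[0,0,0.04,0,0,0,-1],[0,0,0.05,0,0,0,-1],[0,0,0.06,0,0,0,-1],[0,0,0.065,0,0,0,-1],[0,0,0.07,0,0,0,-1],[0,0,0.07,0,0,0,-1],[0,0,0.07,0,0,0,-1]]' 90; python3 low.py
```

```text
clock: 16.6
position: [0.6299, 0.2632, 0.1295]
ee_rot: [0.707, 0.707, 0.001, 0.0]
ft_force: [-2.0, -3.5, 16.2]
grip_width: 0.328
grasp_force: 91.1
low rel mouth (world x,y,z mm) [ -7.27   0.21 -44.09]
tip rel mouth (world x,y,z mm) [  0.73   0.2  -43.97]
high rel mouth (world x,y,z mm) [  8.73   0.19 -43.86]
turn from upright [-0.11  0.03  0.06] F [-2.  -3.5 16.2] T [-0.64  0.56  0.02] [0.6299 0.2632 0.1295]
```

```bash
python3 -m pendant '[[0,0,0.01,0,0,0,-1],[0,0,0.02,0,0,0,-1],[0,0,0.03,0,0,0,-1],[0,0,0.04,0,0,0,-1],[0,0,0.04,0,0,0,-1],[0,0,0.04,0,0,0,-1],[0,0,0.04,0,0,0,-1],[0,0,0.04,0,0,0,-1],[0,0,0.04,0,0,0,-1],[0,0,0.04,0,0,0,-1]]' 90; python3 low.py; python3 - <<'E'
from h import *
ims,_=manip.camera('scene'); im,_=manip.camera('wrist')
a=cv2.resize(im[150:300,245:395],None,fx=2.6,fy=2.6,interpolation=3);b=cv2.resize(ims[120:220,395:475],None,fx=3.9,fy=3.9,interpolation=3)
cv2.imwrite('pics/s6.png',cv2.convertScaleAbs(np.hstack([a,b])[:,:,::-1],alpha=1.8))
E
```

```text
clock: 17.85
position: [0.6301, 0.2632, 0.1293]
ee_rot: [0.708, 0.707, 0.001, 0.001]
ft_force: [-6.5, -6.3, 27.6]
grip_width: 0.329
grasp_force: 92.5
low rel mouth (world x,y,z mm) [ -7.04   0.28 -44.31]
tip rel mouth (world x,y,z mm) [  0.96   0.28 -44.18]
high rel mouth (world x,y,z mm) [  8.96   0.27 -44.06]
turn from upright [-0.17  0.03  0.07] F [-6.5 -6.3 27.6] T [-1.23  1.68  0.17] [0.6301 0.2632 0.1293]
```

View pics/s6.png

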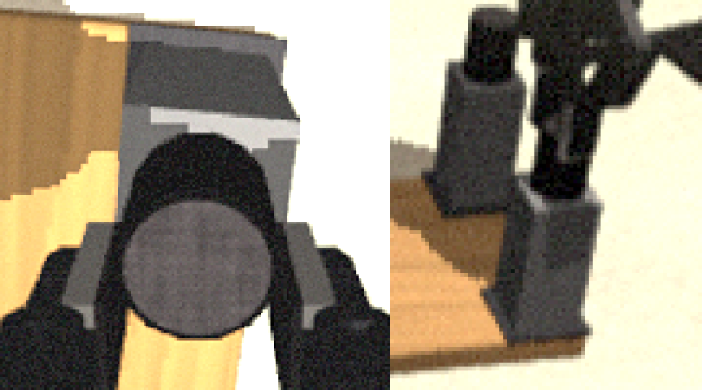

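The shoulder sits on the leg top and the foot looks upright: left panel at (200,260), right panel at (560,180). Pressing harder, to 27 N, moved it only 0.2 mm. I'll relax the press and let go.

```bash
python3 -m pendant '[[0,0,-0.02,0,0,0,-1],[0,0,-0.04,0,0,0,-1],[0,0,-0.05,0,0,0,-1],[0,0,-0.05,0,0,0,-1],[0,0,-0.05,0,0,0,-0.15],[0,0,-0.05,0,0,0,0],[0,0,-0.05,0,0,0,0],[0,0,-0.05,0,0,0,0.2],[0,0,-0.05,0,0,0,0.2],[0,0,-0.05,0,0,0,0.2]]' 20; python3 low.py
python3 -m pendant '[[0,0,-0.2,0,0,0,0.2],[0,0,-0.5,0,0,0,0.2],[0,0,-0.9,0,0,0,0.2],[-0.2,0,-1.4,0,0,0,0.2],[-0.5,0,-1.8,0,0,0,0.2],[-0.9,0,-2,0,0,0,0.2],[-0.9,0,-2,0,0,0,0.2],[-0.9,0,-2,0,0,0,0.2],[-0.9,0,-2,0,0,0,0.2],[-0.9,0,-2,0,0,0,0.2]]'
python3 - <<'E'
from h import *
p,r,o=pose();k=manip.get_calibration('wrist')
im,d=manip.camera('wrist')
v,u=np.mgrid[0:400,0:640].astype(float)
x,y=(u-k['cx'])/k['fx'],(v-k['cy'])/k['fy'];a=np.hypot(x,y)+1e-9
D=np.stack([x/a*np.tan(a),-y/a*np.tan(a),-np.ones_like(x)],-1)
W=(R.from_quat(k['orientation']).apply((D*d[...,None]).reshape(-1,3))+k['xyz']).reshape(400,640,3)*1000
n=(abs(W[...,0]-630)<14)&(abs(W[...,1]-266)<14)&(W[...,2]>140)&(W[...,2]<160)
q=W[n];print('face',len(q),np.median(q,0)); c=np.linalg.lstsq(np.c_[q[:,:2]-q[:,:2].mean(0),np.ones(len(q))],q[:,2],rcond=None)[0];print('plane',c)
l=(abs(W[...,0]-630)<18)&(abs(W[...,1]-266)<18)&(W[...,2]>100)&(W[...,2]<114);print('leg top',l.sum(),np.median(W[l][:,2]))
vv,uu=np.where(n);cu,cv=int(uu.mean()),int(vv.mean());print(cu,cv,o['ft_force'])
im2,_=manip.camera('scene')
A=cv2.resize(im[max(cv-60,0):cv+60,cu-60:cu+60],(400,400),interpolation=3);B=cv2.resize(im2[120:220,370:470],(400,400),interpolation=3)
cv2.imwrite('pics/f.png',cv2.convertScaleAbs(np.hstack([A,B])[:,:,::-1],alpha=1.8))
E
```

```text
clock: 19.2
position: [0.6291, 0.2629, 0.1276]
ee_rot: [0.707, 0.707, -0.0, -0.0]
ft_force: [-0.1, 0.7, -0.1]
grip_width: 0.601
grasp_force: 0.0
low rel mouth (world x,y,z mm) [ -8.28  -0.05 -45.97]
tip rel mouth (world x,y,z mm) [ -0.28  -0.06 -45.87]
high rel mouth (world x,y,z mm) [  7.72  -0.06 -45.78]
turn from upright [ 0.04 -0.    0.03] F [-0.1  0.7 -0.1] T [0.03 0.01 0.01] [0.6291 0.2629 0.1276]
clock: 20.45
position: [0.6287, 0.2185, 0.2271]
ee_rot: [0.707, 0.707, -0.001, -0.001]
ft_force: [0.0, -0.2, 0.2]
grip_width: 0.6
grasp_force: 0.0
face 1258 [630.36141321 266.13890745 148.14215418]
plane [ 2.74440731e-03 -5.37990695e-03  1.48121600e+02]
leg top 385 107.54850126187188
323 141 [ 0.01276382 -0.24482645  0.15278771]
```

View pics/f.png

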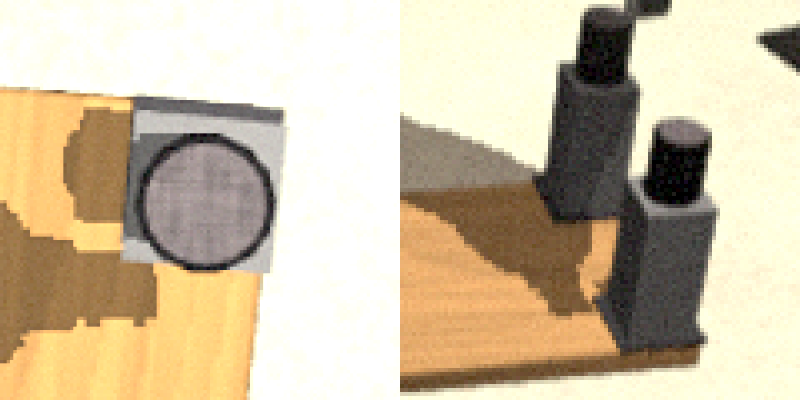

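The foot stands upright in the leg with its top at z = 148.1 mm (nominal 148), so it is home within the noise. As a cheap check I'll press its top once with the shut fingertips.

```bash
python3 -m pendant '[[0.5,0.01,0,0,0,0,-1],[0.95,0.02,0,0,0,0,-1],[0.95,0.02,0.3,0,0,0,-1],[0.95,0.02,0.6,0,0,0,-1],[0.95,0.02,0.9,0,0,0,-1],[0.95,0.02,1.1,0,0,0,-1],[0.95,0.02,1.2,0,0,0,-1],[0.95,0.02,1.26,0,0,0,-1],[0.95,0.02,1.3,0,0,0,-1],[0.95,0.02,1.33,0,0,0,-1]]'
python3 -m pendant '[[0,0,0,0,0,0,-1],[0,0,0.01,0,0,0,-1],[0,0,0.02,0,0,0,-1],[0,0,0.03,0,0,0,-1],[0,0,0.03,0,0,0,-1],[0,0,0.03,0,0,0,-1],[0,0,0.03,0,0,0,-1],[0,0,0.03,0,0,0,-1],[0,0,0.03,0,0,0,-1],[0,0,0.03,0,0,0,-1]]'
```

```text
clock: 21.8
position: [0.6302, 0.2656, 0.1614]
ee_rot: [0.707, 0.707, -0.0, -0.0]
ft_force: [-0.1, 0.5, -0.7]
grip_width: -0.0
grasp_force: 0.0
clock: 23.05
position: [0.6301, 0.2655, 0.1597]
ee_rot: [0.707, 0.707, -0.0, -0.0]
ft_force: [-0.0, 0.1, -0.0]
grip_width: -0.002
grasp_force: 0.0
```

```bash
python3 -m pendant '[[0,0,0.01,0,0,0,-1],[0,0,0.02,0,0,0,-1],[0,0,0.03,0,0,0,-1],[0,0,0.04,0,0,0,-1],[0,0,0.05,0,0,0,-1],[0,0,0.06,0,0,0,-1],[0,0,0.06,0,0,0,-1],[0,0,0.06,0,0,0,-1],[0,0,0.06,0,0,0,-1],[0,0,0.06,0,0,0,-1]]'
```

```text
clock: 24.3
position: [0.6301, 0.2654, 0.1567]
ee_rot: [0.707, 0.707, -0.0, -0.0]
ft_force: [-0.3, 0.5, -0.2]
grip_width: 0.0
grasp_force: 0.0
```

```bash
python3 -m pendant '[[0,0,0.02,0,0,0,-1],[0,0,0.04,0,0,0,-1],[0,0,0.06,0,0,0,-1],[0,0,0.07,0,0,0,-1],[0,0,0.08,0,0,0,-1],[0,0,0.09,0,0,0,-1],[0,0,0.1,0,0,0,-1],[0,0,0.1,0,0,0,-1],[0,0,0.1,0,0,0,-1],[0,0,0.1,0,0,0,-1]]'; python3 - <<'E'
from h import *
im,d=manip.camera('scene'); w,dw=manip.camera('wrist')
A=cv2.resize(w[150:300,245:395],(400,400),interpolation=3);B=cv2.resize(im[120:220,370:470],(400,400),interpolation=3)
cv2.imwrite('pics/g.png',cv2.convertScaleAbs(np.hstack([A,B])[:,:,::-1],alpha=1.8))
E
```

```text
clock: 25.55
position: [0.6301, 0.2655, 0.1517]
ee_rot: [0.707, 0.707, -0.0, -0.0]
ft_force: [-0.1, 0.4, 0.0]
grip_width: 0.002
grasp_force: 0.0
```

View pics/g.png

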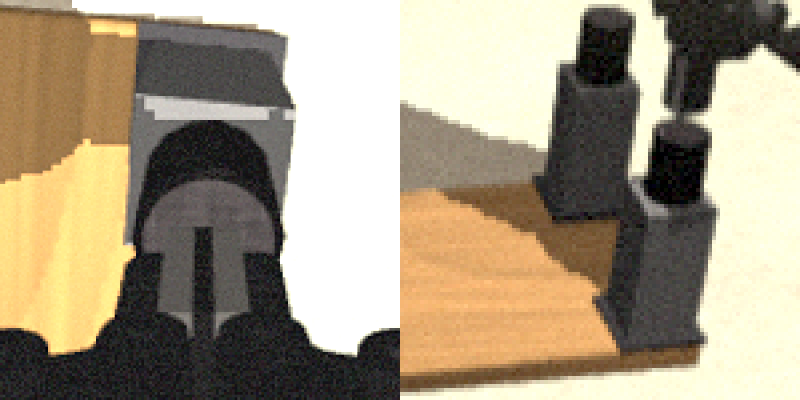

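The fingertips (right panel, row 108) still stand clear of the foot's top (row 130). I'll measure that gap with the wrist depth before pressing.

```bash
python3 - <<'E'
from h import *
p,r,o=pose();k=manip.get_calibration('wrist')
im,d=manip.camera('wrist')
v,u=np.mgrid[0:400,0:640].astype(float)
x,y=(u-k['cx'])/k['fx'],(v-k['cy'])/k['fy'];a=np.hypot(x,y)+1e-9
D=np.stack([x/a*np.tan(a),-y/a*np.tan(a),-np.ones_like(x)],-1)
W=(R.from_quat(k['orientation']).apply((D*d[...,None]).reshape(-1,3))+k['xyz']).reshape(400,640,3)*1000
for row in range(212,290,5): print(row,*[W[row,c].round(0).astype(int).tolist() for c in (300,313,330)])
print(p,o['grip_width'])
E
```

```text
212 [616, 272, 117] [625, 281, 144] [634, 281, 146]
217 [617, 273, 131] [625, 279, 148] [634, 279, 146]
222 [618, 275, 143] [625, 277, 149] [634, 276, 147]
227 [618, 273, 147] [625, 273, 148] [634, 274, 149]
232 [618, 270, 148] [625, 271, 150] [634, 271, 148]
237 [618, 268, 148] [626, 276, 169] [634, 276, 168]
242 [618, 265, 149] [626, 276, 174] [634, 276, 174]
247 [620, 272, 171] [626, 276, 181] [633, 276, 180]
252 [620, 272, 176] [626, 275, 183] [633, 276, 184]
257 [620, 272, 182] [626, 276, 190] [633, 276, 189]
262 [621, 272, 187] [626, 276, 195] [633, 276, 195]
267 [622, 279, 205] [627, 276, 200] [633, 276, 199]
272 [622, 278, 207] [627, 277, 204] [633, 278, 205]
277 [622, 277, 209] [627, 277, 208] [633, 277, 209]
282 [622, 278, 213] [627, 277, 212] [633, 277, 211]
287 [623, 277, 216] [627, 276, 213] [633, 277, 215]
[0.63011184 0.26542507 0.15167541] 0.0008939329509261675
```

The shut fingertips are still about 18 mm above the foot, so this press would show nothing new. The foot already stopped hard under 27 N and its top measures 148.1 mm, so it is home. I'll retreat and hand in.

```bash
python3 -m pendant '[[0,0,-0.3,0,0,0,-1],[0,0,-0.7,0,0,0,-1],[0,0,-1.2,0,0,0,-1],[0,0,-1.7,0,0,0,-1],[-0.3,0,-2,0,0,0,-1],[-0.8,0,-2,0,0,0,-1],[-0.8,0,-2,0,0,0,-1],[-0.8,0,-2,0,0,0,-1],[-0.8,0,-2,0,0,0,-1],[-0.8,0,-2,0,0,0,-1]]'; python3 -c "
from workcell import manip
print(manip.hand_in())"
```

```text
clock: 26.95
position: [0.6299, 0.2261, 0.2515]
ee_rot: [0.707, 0.707, -0.0, -0.0]
ft_force: [-0.3, -0.0, 0.2]
grip_width: 0.001
grasp_force: 0.0
the job is handed in; nothing more can be done
None
```

The foot is in the empty leg: it went in leaning about 10 degrees, was straightened and pressed to a hard stop at about 27 N, and its top measured 148.1 mm (nominal 148). I then let go and handed in at 27 s, without moving the castor, cap, tape measure or tub; a last check press with shut fingertips never reached the foot.

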